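Hang the guard door back on the plate sealer's lift-off hinges

TASK

The clear guard door of the plate sealer lies on the bench, handle up. Take it by its handle and stand it on the slanted rest, its bottom edge on the ledge and its inner face leaning against the rails, and let go; then take it again by its top rail, turn it upright and lower both hinge knuckles together onto the sealer's two hinge pins until the door hangs fully seated and free, swung open to any angle. Leave the timer, spanner, tape roll, yellow-capped jar and marker where they are.

Things in the scene. Friction and masses are not known exactly. Their poses are not given: they have to be found in the camera images.
- door: Guard door, about 0.26 kg: clear 5 mm panel in an aluminium frame 150 (x) by 120 (y) by 10 (z) mm. Origin at the frame's centre, half-way through its thickness; the centre of mass is within 12 mm of it. x points up the door, y to the hinge edge, z out of the outer (handle) face. It starts lying flat, z up. The top rail is 30 mm tall, the other bars 14 to 16 mm.
- door_handle (a point): Middle of the black handle's grip bar, [-2, 0, 35] mm in the door's frame; axes as door. The bar is 12 by 12 mm and 64 mm long along the door's x; 24 mm gap between it and the frame's face; 12 mm square posts at both its ends.
- door_top (a point): Middle of the door's top edge, half-way through its 10 mm thickness, at [75, 0, 0] mm in the door's frame; axes as door.
- door_bottom (a point): Middle of the door's bottom edge, at the inner face: [-75, 0, -5] mm in the door's frame; axes as door.
- knuckle_low (a point): Centre of the lower end of the lower knuckle's bore, [-62, 76, 5] mm in the door's frame; axes as door. Each dark steel knuckle is a tube along the door's x, 20 mm long, 20 mm outside and 12 mm bore diameter, open at both ends; its axis is 16 mm outside the frame's edge, its side is flush with the inner face.
- knuckle_up (a point): Centre of the lower end of the upper knuckle's bore, [38, 76, 5] mm in the door's frame, 100 mm above the lower one; axes as door.
- rest: Fixed slanted rest: black base plate 150 (x, from -50 to +100 mm) by 100 (y) by 6 mm, and two aluminium rails, 76 mm over all, leaning 30 degrees from vertical, top toward +x, 100 mm long up the slope. The ledge, square to the rails at their foot, is 90 mm long and reaches 24 mm out (toward -x and up) to a lip 10 mm high. Origin: 30 mm under rest_ledge; z up.
- rest_ledge (a point): Middle of the line where the ledge meets the plane of the rails' front, 30 mm above the bench; axes as rest (z vertical, y along the ledge, x the horizontal way the rails lean). A door standing on it has its x up the slope, its y along this y, its outer face toward -x and up; its hinge edge overhangs freely.
- sealer: Fixed plate sealer: white housing, open front, blue top, 110 (x) by 150 (y) by 192 mm (z); a white multi-well block inside. Origin: centre of its underside; x from the front into the housing, y to its left side, z up. The shut door would run from the pins along -y, outer face to -x; open a quarter turn it runs from the pins along -x, outer face to +y.
- pin_low (a point): Centre of the top of the lower hinge collar, at [-79, 70, 38] mm from the sealer's origin; axes as sealer. The lower knuckle's underside comes to rest here. The upright pin is 8 mm in diameter and 22 mm tall above the collar, its last 7 mm tapered to 3 mm. The collar, 18 mm in diameter, is on a bracket 20 mm tall; the housing's front is 24 mm from the axis.
- pin_up (a point): Centre of the top of the upper hinge collar, 100 mm above pin_low on the same vertical axis, with the same pin and bracket; between the two it is open. Axes as sealer. The upper knuckle's underside comes to rest here.
- timer: Loose bystander: small white digital timer 62x68x24 mm; origin at the centre of its underside.
- spanner: Loose bystander: steel open-ended spanner, 21x122x5 mm, long along its y; origin at the centre of its underside.
- tape_roll: Loose bystander: green roll of lab tape, 90 mm diameter, 19 mm tall; origin at the centre of its underside.
- spec_jar: Loose bystander: clear jar with a yellow cap, 47 mm diameter, 80 mm tall; origin at the centre of its underside.
- marker: Loose bystander: white marker pen with red cap, 13x137x14 mm, long along its y; origin at the centre of its underside.

How it is judged:
By the outcome, as a careful person would: the job done as asked, in the order asked, and still so for the second after the job is handed in, with the robot touching nothing.
It also fails if it takes over 54 s, if anything falls off the work surface, if the arm or the gripper's body presses on something with over 40 N, if the wrist force passes 120 N, or if a joint passes its speed limit or range.

ROBOT

A 7-joint arm with a two-finger parallel gripper is mounted at the origin on a cart in front of the work surface, level with it; the furniture and walls round the work are solid. World frame = base frame: x ahead of the robot, y to its left, z up, the work surface at z = 0. Lengths are in m, angles in rad, forces in N, time in s.
With the tool pointing down it reaches from about 0.4 to 0.85 m from the base axis. Payload 4.5 kg.
Tool frame: the origin (TCP) lies at the very end of the fingers, on their centre line; the grasp point (between the pads) lies 19 mm behind it (tcp_to_grasp is the z of the grasp point in the tool frame, in m); z points along the fingers, y is the line along which they close (so a half turn about z gives the same grasp; the last joint's range is limited). The gripper opens to 88 mm and grips with 3 to 60 N. Pads are 18 mm wide; open, the fingers measure 123 mm over their backs; the gripper's body (75 mm by 187 mm) begins 45 mm behind the grasp point.
Start: joints at [1.283, 0.689, -0.195, 1.565, 0.157, 0.902, -0.215], TCP at [0.198, -0.593, 0.239] pointing down, gripper open.
Joint ranges: [-3.01, 3.01], [-0.46, 2.08], [-1.47, 1.51], [0.13, 2.56], [-1, 4.14], [0.04, 2.09], [-2.66, 2.66]. Speed limits (rad/s): [2.57, 2.57, 3.14, 3.14, 3.14, 3.14, 3.14].

INTERFACE

Orientations are given as a unit quaternion [x, y, z, w].
In Python, from plant import * gives the robot as it stands. The module is installed in compiled form; this text tells all that it offers.
- The arm moves only by the shell command python3 -m jog 'ROWS' [OPENING] [FORCE]. ROWS is JSON, a list that holds one entry, the list of rows, each a list of 6 numbers: the shift along the tool's x, y, z in m, then the turn, a rotation vector about the tool's x, y, z in rad. In form: [[[dx, dy, dz, ax, ay, az], ...]]. A call has 1 to 12 rows; each row shifts and turns the commanded pose from where the row before left it, along the tool's axes as they then stand; what a row does not reach is not made up. A row lasts 1/8 s, in which the tool goes at most 62.5 mm and 10.7 degrees, less where a joint would pass 70% of its speed; a pose out of reach is approached as far as the arm can. A call with a gripper value outside its range is refused whole. OPENING is the finger opening in m, from 0 to 0.0881, set as the call begins (- or left out, the last holds). The fingers move at their own pace and stop on an object; FORCE is the grip in N (left out, the last holds). Time passes only in rows, so rows that do not move let the fingers close. It gives the time, the measured TCP pose, the force, the opening and the grip force at its end, in the units of the state.
- get_state(): the state, without advancing time (a new reading comes with each control period).
- snapshot(name): name is "side" or "top" or "wrist"; returns a dict with "frame" (384x512x3 uint8, red, green, blue), "mtx" (3x3 intrinsics, pixels), "xyz" and "orientation" of the camera in the world; the wrist camera has in their place "mount" (4x4, takes a point from camera to tool coordinates, whose origin is the TCP and whose axes are the flange's). Camera axes: x right, y down, z forward; pixel columns grow to the right and rows downward; lengths in m; the calibration is good to about 2 mm. A picture is of the moment at which its call begins: read the wrist's pose just before it. There is no depth.
- finish_job(): hands the job in; it is judged then, once.
The state is a dict: "clock": time; "q": joint angles; "qd": joint speeds; "joint_torque": joint torques, N m; "tool_pos": TCP position; "eef_rot": TCP orientation; "contact_force": force on the tool from outside, world axes, zero at the start; "moment": the same for the moment, N m; "opening": opening from 0.0 (shut) to 1.0 (fully open); "finger_force": force on a finger pad.
Only numpy, scipy, OpenCV 4.12 (cv2) and the standard library are available. Lean on these libraries where they do the work, as an engineer would, in place of code of your own. Each camera call takes 0.05 s, during which the arm holds its last target. There are 200 camera calls.

## Working session

There is one attempt and no reset: what is moved stays moved. The work goes in short steps, Python scripts to look and compute and a shell command to move; the robot and the scene stay as the last step left them, time stands still between calls to the robot, and variables do not carry over. Pictures are saved under pics/ and viewed, at most 10 in all, crops included, and the job is handed in when it is done.

```bash
mkdir -p pics
python3 - <<'E'
from plant import *
import cv2,json
print(get_state())
for n in("top","side"):
    s=snapshot(n); cv2.imwrite(f"pics/{n}0.png",s["frame"][:,:,::-1])
    print(n,s["mtx"],s["xyz"],s["orientation"])
s=snapshot("wrist");print(s["mount"],s["mtx"])
E
```

```text
{'clock': 0.0, 'q': array([ 1.28281183,  0.68994278, -0.19453887,  1.56635722,  0.15730298,
        0.90249909, -0.21510856]), 'qd': array([-0.00050296,  0.00046108, -0.00043606,  0.00163511,  0.0003637 ,
        0.00152596, -0.00104785]), 'joint_torque': array([ 4.13366270e-04, -5.27563512e+01, -1.26718361e+00, -1.53431332e+01,
       -5.27031580e-02,  6.52955277e-03,  1.64067160e-04]), 'tool_pos': array([ 0.19742516, -0.59232742,  0.23793287]), 'eef_rot': array([ 9.87076441e-01,  1.60247554e-01, -2.05785440e-04, -8.82725802e-04]), 'contact_force': array([ 0.25347043,  0.34563705, -0.94940979]), 'moment': array([-0.01146733, -0.00357391, -0.00651947]), 'finger_force': 0.0, 'opening': 0.9985402222659173}
top [[441.94859251   0.         252.68788054]
 [  0.         441.94859251 195.59735696]
 [  0.           0.           1.        ]] [-0.0103283  -0.01726302  1.51589387] [ 0.71200752 -0.67504233  0.13637059 -0.1369898 ]
side [[412.38882458   0.         257.35287684]
 [  0.         412.38882458 187.40486733]
 [  0.           0.           1.        ]] [0.26933191 1.26823546 0.93774458] [-0.09561573  0.87124459 -0.47786801  0.05858884]
[[ 5.59668617e-04 -9.66087183e-01 -2.58215495e-01  6.59994633e-02]
 [ 9.99999838e-01  5.68007188e-04  4.23059924e-05  1.36867927e-04]
 [ 1.05796980e-04 -2.58215477e-01  9.66087344e-01 -1.45424925e-01]
 [ 0.00000000e+00  0.00000000e+00  0.00000000e+00  1.00000000e+00]] [[288.85995592   0.         250.59170975]
 [  0.         288.85995592 187.39977168]
 [  0.           0.           1.        ]]
```

View pics/top0.png

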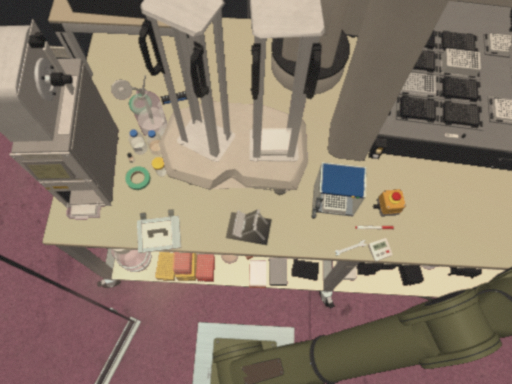

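View pics/side0.png

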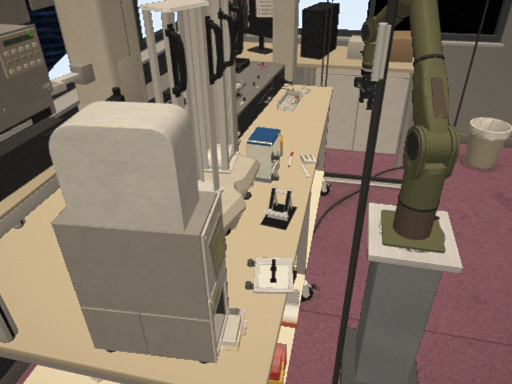

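The top view shows the door at about (158,233), the rest at (250,227) and the sealer at (342,188). The side view shows the same three at (272,274), (281,208) and (264,150). I'll write helpers and enlarge crops of both.

```bash
cat > h.py <<'E'
from plant import *
import cv2, numpy as np
from scipy.spatial.transform import Rotation as R
def cam(n):
    st=get_state(); s=snapshot(n)
    if n=="wrist":
        T=np.eye(4);T[:3,:3]=R.from_quat(st["eef_rot"]).as_matrix();T[:3,3]=st["tool_pos"]
        M=T@s["mount"]; Rm,p=M[:3,:3],M[:3,3]
    else: Rm,p=R.from_quat(s["orientation"]).as_matrix(),np.array(s["xyz"])
    return dict(K=s["mtx"],R=Rm,p=p,im=np.ascontiguousarray(s["frame"][:,:,::-1]))
def ray(c,uv): 
    return c["R"]@np.linalg.solve(c["K"],[uv[0],uv[1],1.])
def onz(c,uv,z):
    d=ray(c,uv); return c["p"]+d*(z-c["p"][2])/d[2]
def tri(obs):
    A=np.zeros((3,3));b=np.zeros(3)
    for c,uv in obs:
        d=ray(c,uv);d/=np.linalg.norm(d);P=np.eye(3)-np.outer(d,d);A+=P;b+=P@c["p"]
    X=np.linalg.solve(A,b); return X
def proj(c,X):
    v=c["K"]@(c["R"].T@(np.asarray(X)-c["p"])); return v[:2]/v[2]
def crop(c,x0,y0,x1,y1,k,f): cv2.imwrite(f,cv2.resize(c["im"][y0:y1,x0:x1],None,fx=k,fy=k,interpolation=cv2.INTER_CUBIC))
E
python3 - <<'E'
from h import *
t=cam("top");s=cam("side")
np.save("t.npy",t,allow_pickle=True);np.save("s.npy",s,allow_pickle=True)
a=cv2.resize(t["im"][155:265,125:400],None,fx=2.9,fy=2.9,interpolation=cv2.INTER_CUBIC)
b=cv2.resize(s["im"][115:305,235:325],None,fx=1.45*2,fy=1.45*2,interpolation=cv2.INTER_CUBIC)
cv2.imwrite("pics/a.png",a);print(a.shape,b.shape);cv2.imwrite("pics/b.png",b)
for n,uv in dict(door=(158,233),rest=(250,227),sealer=(342,188),low=(64,240),edge=(250,258)).items(): print(n,onz(t,uv,0))
E
```

```text
(319, 798, 3) (551, 261, 3)
door [0.44779764 0.33130928 0.        ]
rest [0.488214   0.00407777 0.        ]
sealer [ 0.65995454 -0.33133934  0.        ]
low [0.40394283 0.66002788 0.        ]
edge [ 0.37430741 -0.00205324  0.        ]
```

View pics/a.png

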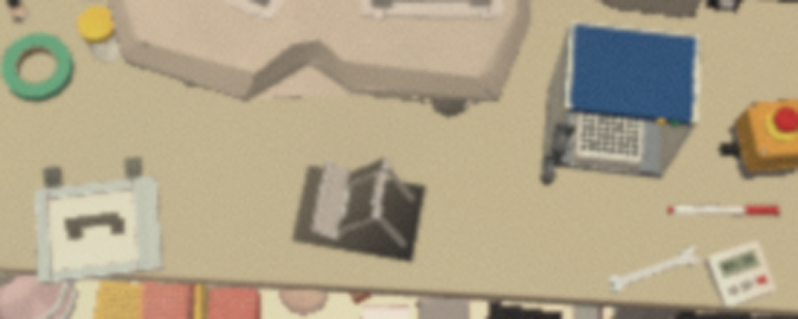

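The enlarged top view shows the door frame with its knuckles toward world +x at crop (52,177) and (134,167), and the handle at (95,225). The rest has its ledge at left near (330,200) and leans right. The sealer's front-left pins are near (550,170). I'll take rough poses and a move planner from these.

```bash
cat >> h.py <<'E'
def pose(xdir,zdir,grasp,off=0.019):
    """tool rotation from x and z axes and the desired grasp point -> (R, TCP)"""
    z=np.array(zdir,float);z/=np.linalg.norm(z);x=np.array(xdir,float);x-=z*(x@z);x/=np.linalg.norm(x)
    Rm=np.column_stack([x,np.cross(z,x),z]); return Rm,np.asarray(grasp)+off*z
def plan(Rm,p,n=None,src=None):
    """n equal rows from the present pose to (Rm,p); prints them"""
    st=get_state(); R0=R.from_quat(st["eef_rot"]).as_matrix();p0=st["tool_pos"]
    if src is not None: R0,p0=src
    rv=R.from_matrix(R0.T@Rm).as_rotvec(); L=np.linalg.norm(p-p0)
    n=n or int(max(np.ceil(L/.055),np.ceil(np.degrees(np.linalg.norm(rv))/9.5),1))
    print("n",n,"dist",L.round(4),"turn deg",np.degrees(rv).round(1),"lift dir z in tool",R0[2].round(3))
    for i in range(n):
        Ri=R0@R.from_rotvec(rv*i/n).as_matrix(); print(list((Ri.T@(p-p0)/n).round(4))+list((rv/n).round(4)))
E
python3 - <<'E'
from h import *
t=np.load("t.npy",allow_pickle=True).item()
c=lambda x,y,z:onz(t,(x/2.9+125,y/2.9+155),z)
cs=[c(*p,.01) for p in[(36,192),(158,178),(160,270),(40,280)]];print(np.round(cs,3),np.mean(cs,0))
k1,k2=c(52,177,.02),c(134,167,.02);print(k1,k2,(k2-k1))
print("handle",c(95,225,.046))
print("rest base", [c(*p,.006).round(3) for p in[(308,167),(425,186),(411,261),(293,240)]])
print("sealer top",[c(*p,.192).round(3) for p in[(572,25),(697,38),(693,124),(568,106)]])
print("bystanders jar",c(97,22,.08),"tape",c(38,67,.019))
dx=(k2-k1);dx[2]=0;dx/=np.linalg.norm(dx)
h=c(95,225,.04); a=np.radians(25)
Rm,p=pose(-dx,[-dx[0]*np.sin(a),-dx[1]*np.sin(a),-np.cos(a)],h+[0,0,.14]); print(p)
plan(Rm,p)
E
```

```text
[[0.485 0.408 0.01 ]
 [0.511 0.26  0.01 ]
 [0.394 0.244 0.01 ]
 [0.374 0.387 0.01 ]] [0.44095076 0.32491515 0.01      ]
[0.50192562 0.38889221 0.02      ] [0.5205389  0.28954792 0.02      ] [ 0.01861329 -0.09934429  0.        ]
handle [0.4353407  0.32176449 0.046     ]
rest base [array([0.537, 0.075, 0.006]), array([ 0.52 , -0.072,  0.006]), array([ 0.423, -0.059,  0.006]), array([0.442, 0.087, 0.006])]
sealer top [array([ 0.66 , -0.228,  0.192]), array([ 0.652, -0.371,  0.192]), array([ 0.545, -0.362,  0.192]), array([ 0.559, -0.222,  0.192])]
bystanders jar [0.68800662 0.34649521 0.08      ] tape [0.64962503 0.42869662 0.019     ]
[0.43568116 0.33104079 0.16278015]
n 18 dist 0.9569 turn deg [ 17.9  20.5 -80.8] lift dir z in tool [-0.    -0.001 -1.   ]
[np.float64(0.0288), np.float64(-0.0445), np.float64(0.0042), np.float64(0.0173), np.float64(0.0199), np.float64(-0.0783)]
[np.float64(0.0321), np.float64(-0.042), np.float64(0.0056), np.float64(0.0173), np.float64(0.0199), np.float64(-0.0783)]
[np.float64(0.0351), np.float64(-0.0393), np.float64(0.007), np.float64(0.0173), np.float64
[... 1167 characters left out ...]
4(-0.0017), np.float64(0.0196), np.float64(0.0173), np.float64(0.0199), np.float64(-0.0783)]
[np.float64(0.0489), np.float64(0.0025), np.float64(0.0206), np.float64(0.0173), np.float64(0.0199), np.float64(-0.0783)]
[np.float64(0.0482), np.float64(0.0066), np.float64(0.0215), np.float64(0.0173), np.float64(0.0199), np.float64(-0.0783)]
[np.float64(0.047), np.float64(0.0108), np.float64(0.0223), np.float64(0.0173), np.float64(0.0199), np.float64(-0.0783)]
[np.float64(0.0456), np.float64(0.0148), np.float64(0.023), np.float64(0.0173), np.float64(0.0199), np.float64(-0.0783)]
[np.float64(0.0438), np.float64(0.0187), np.float64(0.0236), np.float64(0.0173), np.float64(0.0199), np.float64(-0.0783)]
```

```bash
sed -i 's/print(list((Ri.T.*/print(json.dumps([round(float(v),3) for v in [*(Ri.T@(p-p0)\/n),*(rv\/n)]]),end="," if i<n-1 else "\\n")/; s/^import cv2, numpy as np/import cv2, json, numpy as np/' h.py
python3 - <<'E'
from h import *
Rm,p=pose([0.3,1,0],[0,0,-1],[.43,-.12,.35]); plan(Rm,p)
E
```

```text
n 10 dist 0.5348 turn deg [ -0.   -0.  -54.9] lift dir z in tool [-0.    -0.001 -1.   ]
[0.037, -0.037, -0.009, -0.0, -0.0, -0.096],[0.04, -0.034, -0.009, -0.0, -0.0, -0.096],[0.043, -0.03, -0.009, -0.0, -0.0, -0.096],[0.046, -0.025, -0.009, -0.0, -0.0, -0.096],[0.048, -0.021, -0.009, -0.0, -0.0, -0.096],[0.05, -0.016, -0.009, -0.0, -0.0, -0.096],[0.051, -0.011, -0.009, -0.0, -0.0, -0.096],[0.052, -0.006, -0.009, -0.0, -0.0, -0.096],[0.053, -0.001, -0.009, -0.0, -0.0, -0.096],[0.053, 0.004, -0.009, -0.0, -0.0, -0.096]
```

```bash
python3 -m jog '[[[0.037,-0.037,-0.009,0,0,-0.096],[0.040,-0.034,-0.009,0,0,-0.096],[0.043,-0.030,-0.009,0,0,-0.096],[0.046,-0.025,-0.009,0,0,-0.096],[0.048,-0.021,-0.009,0,0,-0.096],[0.050,-0.016,-0.009,0,0,-0.096],[0.051,-0.011,-0.009,0,0,-0.096],[0.052,-0.006,-0.009,0,0,-0.096],[0.053,-0.001,-0.009,0,0,-0.096],[0.053,0.004,-0.009,0,0,-0.096],[0,0,0,0,0,0]]]' 0.06
python3 - <<'E'
from h import *
print(get_state()["q"].round(2))
w=cam("wrist");np.save("w1.npy",w,allow_pickle=True)
cv2.imwrite("pics/w1.png",cv2.resize(w["im"],(800,600),interpolation=cv2.INTER_CUBIC))
E
```

```text
clock: 1.62
tool_pos: [0.4322, -0.1176, 0.3298]
eef_rot: [0.799, 0.601, 0.002, 0.0]
contact_force: [0.1, -0.4, -0.1]
opening: 0.681
finger_force: 0.0
[ 0.55  0.37 -0.55  1.93  0.24  0.9  -0.39]
```

View pics/w1.png

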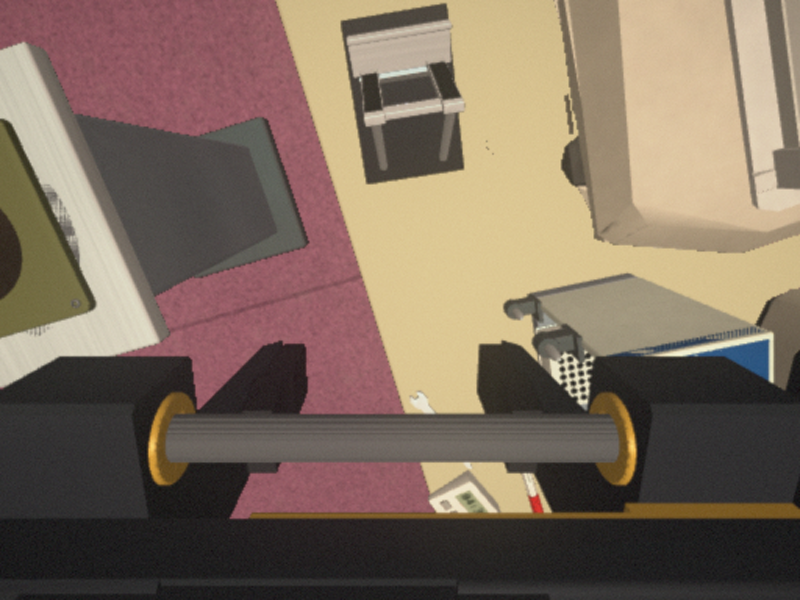

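The wrist view shows the rest with plate corners (341,21), (446,4), (464,167) and (367,184), in the 800-px frame, and the pins near (515,303) and (555,345). I'll take a closer look at the pins.

```bash
python3 -m jog '[[[-0.037,0.027,0,0,0,0],[-0.037,0.027,0,0,0,0],[-0.037,0.027,0,0,0,0],[0,0,0,0,0,0]]]'
python3 - <<'E'
from h import *
w=np.load("w1.npy",allow_pickle=True).item()
c=[onz(w,(x*.64,y*.64),.006) for x,y in[(341,21),(446,4),(464,167),(367,184)]]
print(np.round(c,4)); m=np.mean(c,0); ax=(c[2]+c[3]-c[0]-c[1]);print("len",np.linalg.norm(ax)/2); ax/=np.linalg.norm(ax);ay=c[1]-c[0]+c[2]-c[3];print("wid",np.linalg.norm(ay)/2,"yaw",np.degrees(np.arctan2(ax[1],ax[0])),np.degrees(np.arctan2(-ay[0],ay[1])))
print("origin",m-ax*.025)
w=cam("wrist");np.save("w2.npy",w,allow_pickle=True)
g=proj(w,[.531,-.221,.16]);print(g,proj(w,[.531,-.221,.06]))
x0,y0=int(np.clip(g[0]-100,0,312)),int(np.clip(g[1]-75,0,234));print(x0,y0)
crop(w,x0,y0,x0+200,y0+150,4,"pics/w2.png")
E
```

```text
clock: 2.17
tool_pos: [0.4745, -0.257, 0.3275]
eef_rot: [0.804, 0.594, -0.001, 0.0]
contact_force: [0.3, 0.0, -0.0]
opening: 0.684
finger_force: 0.0
[[ 0.4441  0.0893  0.006 ]
 [ 0.5412  0.0761  0.006 ]
 [ 0.5229 -0.069   0.006 ]
 [ 0.4247 -0.0581  0.006 ]]
len 0.14744402646546323
wid 0.09841765097086302 yaw -97.32372063482934 -97.06555359548855
origin [0.48639648 0.03435731 0.006     ]
[291.68618527 124.41395291] [281.85212262 120.81047819]
191 49
```

View pics/w2.png

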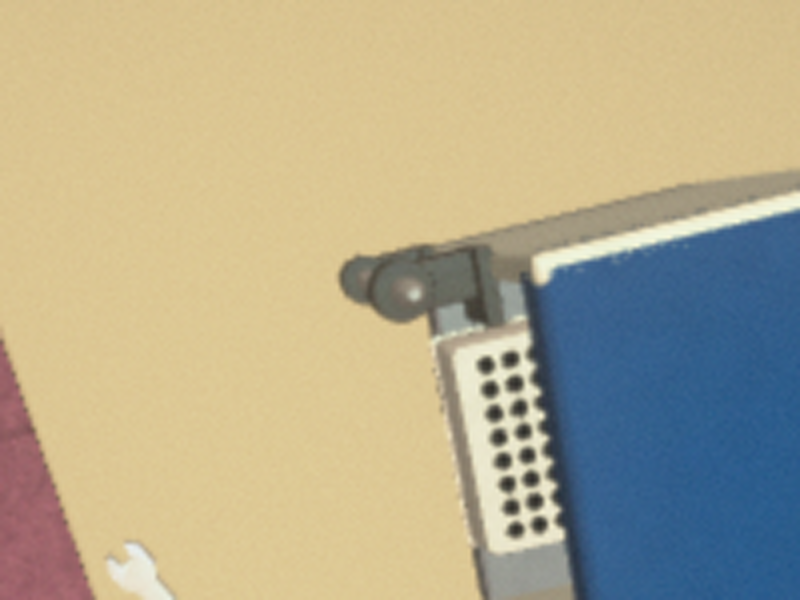

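The crop shows the upper collar disc centred at (399,290) with the pin tip at about (411,292). The lower collar is behind it at about (361,279), and the housing's front-left top corner is at (537,278).

Run:
```python
from h import *
w=np.load("w2.npy",allow_pickle=True).item();f=lambda x,y,z:onz(w,(191+x/4-.4,49+y/4-.4),z)
print("collar",f(399,290,.138),"tip",f(411,292,.16),"low collar",f(361,279,.038))
a,b=f(537,278,.192),f(578,598,.192);d=a-b;print("corner",a,"yaw",np.degrees(np.arctan2(-d[0],d[1])))
e=f(800,197,.192)-f(537,272,.192);print("yaw2",np.degrees(np.arctan2(e[1],e[0])))
for X in([.531,-.221,.16],[.531,-.221,.138],[.531,-.221,.038]):print((proj(w,X)-[191,49])*4)
dx=np.array([.0186,-.0993,0]);dx/=np.linalg.norm(dx);a=np.radians(25)
Rm,p=pose(-dx,[-dx[0]*np.sin(a),-dx[1]*np.sin(a),-np.cos(a)],[.436,.322,.20]); print(p);plan(Rm,p)
```

```text
collar [ 0.53310511 -0.21894393  0.138     ] tip [ 0.53343137 -0.21870473  0.16      ] low collar [ 0.53250642 -0.21864373  0.038     ]
corner [ 0.55869373 -0.22175667  0.192     ] yaw -5.843283960555547
yaw2 -1.3169652665374103
[402.74474106 301.65581165]
[392.09899313 297.75491281]
[357.16004525 284.95230824]
[0.43452165 0.32989248 0.18278015]
n 11 dist 0.603 turn deg [  5.9  24.5 -27.1] lift dir z in tool [-0.001 -0.002 -1.   ]
[0.05, -0.019, 0.013, 0.009, 0.039, -0.043],[0.05, -0.017, 0.015, 0.009, 0.039, -0.043],[0.05, -0.014, 0.017, 0.009, 0.039, -0.043],[0.05, -0.012, 0.019, 0.009, 0.039, -0.043],[0.05, -0.01, 0.021, 0.009, 0.039, -0.043],[0.049, -0.007, 0.023, 0.009, 0.039, -0.043],[0.048, -0.005, 0.025, 0.009, 0.039, -0.043],[0.047, -0.003, 0.027, 0.009, 0.039, -0.043],[0.046, -0.0, 0.029, 0.009, 0.039, -0.043],[0.045, 0.002, 0.031, 0.009, 0.039, -0.043],[0.044, 0.004, 0.033, 0.009, 0.039, -0.043]
```

```bash
python3 -m jog '[[[0.050,-0.019,0.013,0.009,0.039,-0.043],[0.050,-0.017,0.015,0.009,0.039,-0.043],[0.050,-0.014,0.017,0.009,0.039,-0.043],[0.050,-0.012,0.019,0.009,0.039,-0.043],[0.050,-0.010,0.021,0.009,0.039,-0.043],[0.049,-0.007,0.023,0.009,0.039,-0.043],[0.048,-0.005,0.025,0.009,0.039,-0.043],[0.047,-0.003,0.027,0.009,0.039,-0.043],[0.046,0,0.029,0.009,0.039,-0.043],[0.045,0.002,0.031,0.009,0.039,-0.043],[0.044,0.004,0.033,0.009,0.039,-0.043],[0,0,0,0,0,0]]]'
python3 - <<'E'
from h import *
print(get_state()["q"].round(2))
w=cam("wrist");np.save("w3.npy",w,allow_pickle=True)
cv2.imwrite("pics/w3.png",cv2.resize(w["im"],(800,600),interpolation=cv2.INTER_CUBIC))
E
```

```text
clock: 3.72
tool_pos: [0.4305, 0.3352, 0.186]
eef_rot: [0.619, 0.755, 0.139, -0.167]
contact_force: [0.1, -0.2, -0.3]
opening: 0.679
finger_force: 0.0
[-0.08  0.74 -0.71  2.01  0.17  0.34 -0.56]
```

View pics/w3.png

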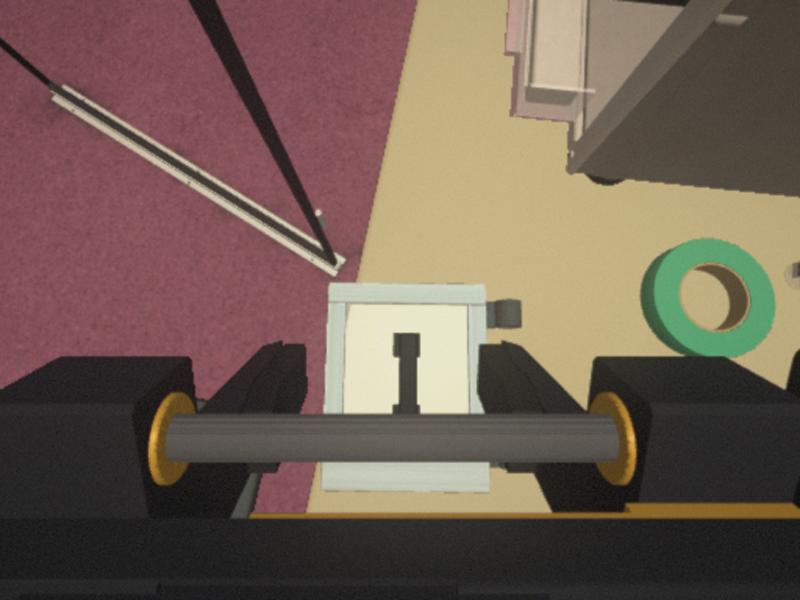

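The wrist view shows the door frame's corners at (329,283), (485,284), (489,491) and (322,489). The handle bar lies along column 408 and is centred between the fingers. Next I fit the door pose.

Run:
```python
from h import *
w=np.load("w3.npy",allow_pickle=True).item();f=lambda x,y,z:onz(w,(x*.64,y*.64),z)
c=[f(x,y,.01) for x,y in[(329,283),(485,284),(489,491),(322,489)]];print(np.round(c,4))
ax=c[2]+c[3]-c[0]-c[1];ay=c[1]+c[2]-c[0]-c[3];print(np.linalg.norm(ax)/2,np.linalg.norm(ay)/2)
y1=np.degrees(np.arctan2(ax[1],ax[0]));y2=np.degrees(np.arctan2(-ay[0],ay[1]));print("yaw",y1,y2)
m=np.mean(c,0);yaw=np.radians((y1+y2)/2);dx=np.array([np.cos(yaw),np.sin(yaw),0])
print("centre",m,"handle post end/bar", f(407,345,.046),f(408,395,.046))
h=m-.002*dx;h[2]=.040;print("handle",h)
a=np.radians(25)
# also 5mm more toward tips: grasp point 2 mm below the bar centre
Rm,p=pose(-dx,-dx*np.sin(a)-np.array([0,0,np.cos(a)]),h-[0,0,.002]);print(p);plan(Rm,p,4)
```

```text
[[0.372  0.3901 0.01  ]
 [0.4882 0.4127 0.01  ]
 [0.5147 0.267  0.01  ]
 [0.3995 0.2455 0.01  ]]
0.14766658135515212 0.11776503262365336
yaw -79.44960691903384 -79.20878742876478
centre [0.44357605 0.32880867 0.01      ] handle post end/bar [0.43789024 0.35335557 0.046     ] [0.44466607 0.32178799 0.046     ]
handle [0.44320572 0.33077409 0.04      ]
[0.44171888 0.33866498 0.02078015]
n 4 dist 0.1656 turn deg [0.  0.  0.5] lift dir z in tool [ 0.422  0.004 -0.906]
[-0.017, 0.003, 0.038, 0.0, 0.0, 0.002],[-0.017, 0.003, 0.038, 0.0, 0.0, 0.002],[-0.017, 0.003, 0.038, 0.0, 0.0, 0.002],[-0.017, 0.003, 0.038, 0.0, 0.0, 0.002]
```

```bash
python3 -m jog '[[[-0.017,0.003,0.038,0,0,0.002],[-0.017,0.003,0.038,0,0,0.002],[-0.017,0.003,0.038,0,0,0.002],[-0.017,0.003,0.038,0,0,0.002],[0,0,0,0,0,0]]]'
python3 -m jog '[[[0,0,0,0,0,0],[0,0,0,0,0,0],[0,0,0,0,0,0],[0,0,0,0,0,0],[0,0,0,0,0,0]]]' 0 45
python3 - <<'E'
from h import *
s=get_state();print(s["tool_pos"],s["opening"]*.0881,s["finger_force"])
w=cam("wrist");np.save("w4.npy",w,allow_pickle=True);cv2.imwrite("pics/w4.png",w["im"])
E
```

```text
clock: 4.4
tool_pos: [0.4464, 0.3343, 0.0189]
eef_rot: [0.625, 0.751, 0.135, -0.166]
contact_force: [0.2, 1.2, 0.7]
opening: 0.678
finger_force: 0.0
clock: 5.03
tool_pos: [0.445, 0.3368, 0.0211]
eef_rot: [0.623, 0.752, 0.136, -0.167]
contact_force: [-4.6, -1.5, 2.4]
opening: 0.137
finger_force: 2.1
[0.44496939 0.33678687 0.02109044] 0.012108055334396293 2.0606958959251642
```

```bash
cat >> h.py <<'E'
LED=np.array([.4864,.0344,.03]);YR=np.radians(-97.2)
RX=np.array([np.cos(YR),np.sin(YR),0]);RY=np.array([-RX[1],RX[0],0]);Z=np.array([0,0,1.])
S=RX*.5+Z*.866;N=-RX*.866+Z*.5      # up the slope, out of the rails
RD=np.column_stack([S,RY,N])         # door axes on the rest
E
python3 - <<'E'
from h import *
st=get_state();Rt=R.from_quat(st["eef_rot"]).as_matrix();pt=st["tool_pos"]
dy=Rt[:,1].copy();print("tool y",dy);dy[2]=0;dy/=np.linalg.norm(dy);dx=np.cross(dy,Z)
D=np.column_stack([dx,dy,Z]);print("door yaw",np.degrees(np.arctan2(dx[1],dx[0])))
g=pt-.019*Rt[:,2]; org=g-D@np.array([.0005,0,g[2]-.005]);print("door origin",org)
Rrel=D.T@Rt; prel=D.T@(pt-org);np.savez("grasp.npz",Rrel=Rrel,prel=prel)
def tool(bottom): o=bottom-RD@np.array([-.075,0,-.005]); return RD@Rrel,o+RD@prel
src=(Rt,pt+[0,0,.14]);
A=tool(LED+S*.06+N*.006);print(A[1]);plan(Rt,pt+[0,0,.14],3);plan(*A,src=src)
B=tool(LED+S*.004+N*.003);plan(*B,4,src=A)
E
```

```text
tool y [ 0.98254215  0.1859998  -0.00387278]
door yaw -79.28049030385064
door origin [0.44646203 0.32941039 0.005     ]
[ 0.48128347 -0.00556907  0.1539481 ]
n 3 dist 0.14 turn deg [0. 0. 0.] lift dir z in tool [ 0.421 -0.004 -0.907]
[0.02, -0.0, -0.042, 0.0, 0.0, 0.0],[0.02, -0.0, -0.042, 0.0, 0.0, 0.0],[0.02, -0.0, -0.042, 0.0, 0.0, 0.0]
n 7 dist 0.3443 turn deg [  1.6 -59.4  18.9] lift dir z in tool [ 0.421 -0.004 -0.907]
[-0.045, -0.004, -0.02, 0.004, -0.148, 0.047],[-0.047, -0.002, -0.013, 0.004, -0.148, 0.047],[-0.049, 0.0, -0.006, 0.004, -0.148, 0.047],[-0.049, 0.003, 0.002, 0.004, -0.148, 0.047],[-0.048, 0.005, 0.009, 0.004, -0.148, 0.047],[-0.046, 0.007, 0.016, 0.004, -0.148, 0.047],[-0.043, 0.009, 0.022, 0.004, -0.148, 0.047]
n 4 dist 0.0561 turn deg [0. 0. 0.] lift dir z in tool [-0.575 -0.002 -0.818]
[0.012, 0.0, 0.007, 0.0, 0.0, 0.0],[0.012, 0.0, 0.007, 0.0, 0.0, 0.0],[0.012, 0.0, 0.007, 0.0, 0.0, 0.0],[0.012, 0.0, 0.007, 0.0, 0.0, 0.0]
```

View pics/w4.png

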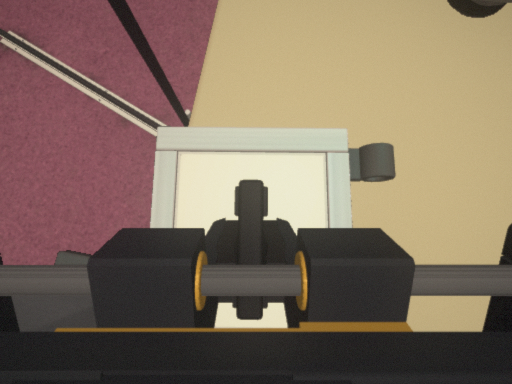

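The wrist view shows the bar held squarely between the pads at (251,250), with the frame undisturbed. I'll lift, pitch 60° and carry it to a point above the ledge.

```bash
python3 -m jog '[[[0.020,0,-0.042,0,0,0],[0.020,0,-0.042,0,0,0],[0.020,0,-0.042,0,0,0],[-0.045,-0.004,-0.020,0.004,-0.148,0.047],[-0.047,-0.002,-0.013,0.004,-0.148,0.047],[-0.049,0,-0.006,0.004,-0.148,0.047],[-0.049,0.003,0.002,0.004,-0.148,0.047],[-0.048,0.005,0.009,0.004,-0.148,0.047],[-0.046,0.007,0.016,0.004,-0.148,0.047],[-0.043,0.009,0.022,0.004,-0.148,0.047],[0,0,0,0,0,0],[0,0,0,0,0,0]]]'
python3 - <<'E'
from h import *
s=get_state();print(s["tool_pos"],s["opening"]*.0881,s["finger_force"],s["q"].round(2))
g=np.load("grasp.npz")
Rt=R.from_quat(s["eef_rot"]).as_matrix();D=Rt@g["Rrel"].T;o=s["tool_pos"]-D@g["prel"]
b=o+D@np.array([-.075,0,-.005])-LED;print("bottom rel ledge S,RY,N",b@S,b@RY,b@N,"rot err deg",np.degrees(R.from_matrix(RD.T@D).as_rotvec()))
def tool(bottom): o=bottom-RD@np.array([-.075,0,-.005]); return RD@g["Rrel"],o+RD@g["prel"]
plan(*tool(LED+S*.004+N*.003),4)
w=cam("side");np.save("s5.npy",w,allow_pickle=True);crop(w,225,140,345,240,6,"pics/s5.png")
E
```

```text
clock: 6.58
tool_pos: [0.4824, -0.0026, 0.1524]
eef_rot: [0.717, 0.63, -0.224, 0.197]
contact_force: [0.3, -0.1, -2.7]
opening: 0.124
finger_force: 45.0
[ 0.48238999 -0.00263939  0.15238188] 0.010919698957247578 44.97662700712681 [-0.44  0.8   0.02  1.95  0.67  0.86 -1.12]
bottom rel ledge S,RY,N 0.05700291580981063 0.0008709519223654036 0.008222764035912638 rot err deg [ 0.0260346   0.31327828 -0.11099213]
n 4 dist 0.0533 turn deg [ 0.1 -0.3 -0.1] lift dir z in tool [-0.57  -0.    -0.822]
[0.011, -0.0, 0.007, 0.0, -0.001, -0.0],[0.012, -0.0, 0.007, 0.0, -0.001, -0.0],[0.012, -0.0, 0.007, 0.0, -0.001, -0.0],[0.012, -0.0, 0.007, 0.0, -0.001, -0.0]
```

View pics/s5.png

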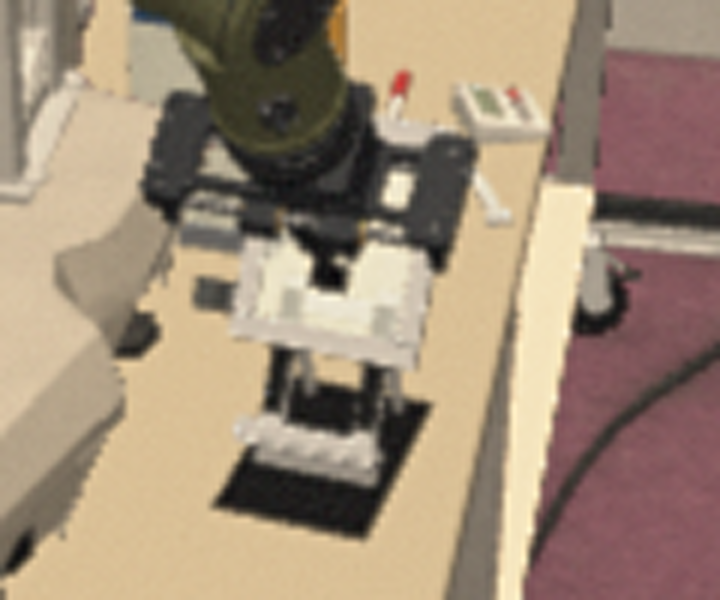

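The side view shows the door held over the rest, its bottom edge from (235,332) to (415,362) above the ledge at (237,430)–(380,480), square and about centred. I'll lower it down the slope.

```bash
python3 -m jog '[[[0.011,0,0.007,0,-0.001,0],[0.012,0,0.007,0,-0.001,0],[0.012,0,0.007,0,-0.001,0],[0.008,0,0.004,0,-0.001,0],[0,0,0,0,0,0]]]'
cat > st.py <<'E'
from h import *
s=get_state();g=np.load("grasp.npz")
Rt=R.from_quat(s["eef_rot"]).as_matrix();D=Rt@g["Rrel"].T;o=s["tool_pos"]-D@g["prel"]
b=o+D@np.array([-.075,0,-.005])-LED;print("bottom S,RY,N",b@S,b@RY,b@N);F=s["contact_force"];print("F S,RY,N",F@S,F@RY,F@N)
print("S in tool",Rt.T@S,"N",Rt.T@N)
E
python3 st.py
```

```text
clock: 7.25
tool_pos: [0.4845, 0.0172, 0.1071]
eef_rot: [0.716, 0.629, -0.227, 0.199]
contact_force: [-0.3, 0.8, -2.7]
opening: 0.127
finger_force: 45.0
bottom S,RY,N 0.007964370439512168 0.00039506825656579345 0.002366243054710745
F S,RY,N -2.7472607847384536 -0.40337496922876837 -0.7031601508640515
S in tool [-0.90762733  0.00099822 -0.41972327] N [ 0.41971603 -0.00417863 -0.90762161]
```

```bash
python3 -m jog '[[[0.0025,0,0.0020,0,0,0],[0.0020,0,0.0015,0,0,0],[0,0,0,0,0,0]]]'; python3 st.py
```

```text
clock: 7.62
tool_pos: [0.4849, 0.0183, 0.1025]
eef_rot: [0.717, 0.629, -0.227, 0.199]
contact_force: [0.5, 0.2, -2.3]
opening: 0.126
finger_force: 45.0
bottom S,RY,N 0.003422129207024416 0.0008090286777105665 0.0010324243549632542
F S,RY,N -2.1455439609991376 0.48194902668936834 -0.9701691255621228
S in tool [-0.90747839  0.00262136 -0.4200382 ] N [ 0.42002455 -0.00453185 -0.90747718]
```

```bash
python3 -m jog '[[[0.0020,0,0.0015,0,0,0],[0.0015,0,0.0010,0,0,0],[0,0,0,0,0,0]]]'; python3 st.py
```

```text
clock: 8.0
tool_pos: [0.4854, 0.0185, 0.0997]
eef_rot: [0.717, 0.628, -0.228, 0.2]
contact_force: [0.6, 0.3, 6.5]
opening: 0.12
finger_force: 45.0
bottom S,RY,N 0.0008901714572790276 0.0013315319539250526 -0.00029229144200066727
F S,RY,N 5.414172744752721 0.5898085064449715 3.5349141655507177
S in tool [-0.90871206  0.00379198 -0.41735358] N [ 0.41733733 -0.00440824 -0.90871674]
```

```bash
python3 -m jog '[[[0,0,0,0,0,0],[0,0,0,0,0,0],[0,0,0,0,0,0],[0,0,-0.02,0,0,0],[0,0,-0.04,0,0,0],[0,0,-0.05,0,0,0],[0,0,0,0,0,0]]]' 0.045
python3 - <<'E'
from h import *
print(get_state()["q"].round(2))
w=cam("side");np.save("s6.npy",w,allow_pickle=True);a=cv2.resize(w["im"][140:240,245:325],None,fx=5,fy=5,interpolation=cv2.INTER_CUBIC)
v=cam("wrist");np.save("w6.npy",v,allow_pickle=True);b=v["im"]
H=np.zeros((500,400+360,3),np.uint8);H[:,:400]=a;bb=cv2.resize(b,(360,270));H[:270,400:]=bb;cv2.imwrite("pics/s6.png",H)
E
```

```text
clock: 8.88
tool_pos: [0.4951, 0.086, 0.1899]
eef_rot: [0.717, 0.63, -0.223, 0.199]
contact_force: [0.1, -0.1, -0.0]
opening: 0.511
finger_force: 0.0
[-0.54  0.78 -0.04  1.79  0.56  1.07 -1.1 ]
```

View pics/s6.png

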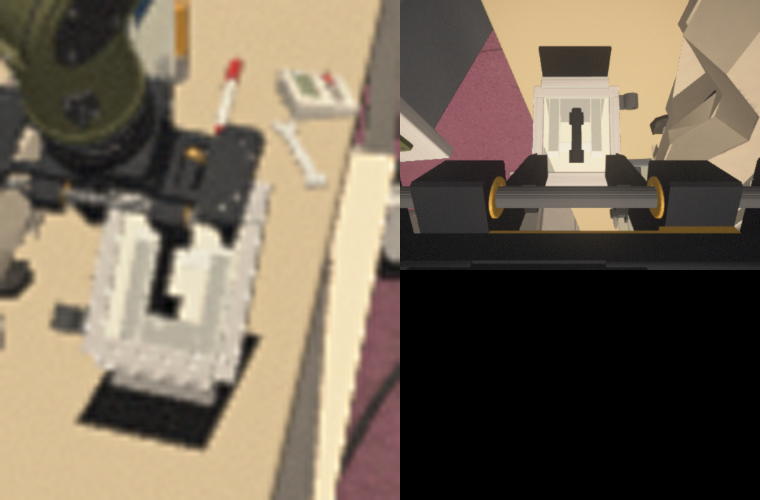

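The picture shows the door standing squarely on the ledge against the rails, handle out, with the gripper clear of it. Next I re-orient to take the top rail from above, with tool x toward the hinge edge.

Run:
```python
from h import *
C=LED+RY*.0013+N*.005           # door middle line at the ledge
M=pose([.99,-.12,0],[0,0,-1],[.47,.02,.36],0);plan(*M,12)
P=pose(RY,-S,C+S*(.150+.06),0);plan(*P,src=M)
G=pose(RY,-S,C+S*(.150-.025),0);plan(*G,src=P);print(P[1],G[1])
```

```text
n 12 dist 0.1841 turn deg [27.4 27.7 86.3] lift dir z in tool [-0.576 -0.    -0.817]
[-0.013, -0.001, -0.009, 0.04, 0.04, 0.126],[-0.012, -0.0, -0.009, 0.04, 0.04, 0.126],[-0.012, 0.001, -0.01, 0.04, 0.04, 0.126],[-0.011, 0.002, -0.01, 0.04, 0.04, 0.126],[-0.011, 0.003, -0.011, 0.04, 0.04, 0.126],[-0.01, 0.004, -0.011, 0.04, 0.04, 0.126],[-0.009, 0.005, -0.012, 0.04, 0.04, 0.126],[-0.008, 0.005, -0.012, 0.04, 0.04, 0.126],[-0.006, 0.006, -0.013, 0.04, 0.04, 0.126],[-0.005, 0.006, -0.013, 0.04, 0.04, 0.126],[-0.004, 0.006, -0.014, 0.04, 0.04, 0.126],[-0.003, 0.006, -0.014, 0.04, 0.04, 0.126]
n 4 dist 0.169 turn deg [30.   0.1  0.3] lift dir z in tool [ 0. -0. -1.]
[0.004, 0.021, 0.036, 0.131, 0.0, 0.001],[0.004, 0.026, 0.033, 0.131, 0.0, 0.001],[0.004, 0.03, 0.03, 0.131, 0.0, 0.001],[0.004, 0.033, 0.026, 0.131, 0.0, 0.001]
n 2 dist 0.085 turn deg [0. 0. 0.] lift dir z in tool [-0.    -0.5   -0.866]
[0.0, 0.0, 0.042, 0.0, 0.0, 0.0],[0.0, 0.0, 0.042, 0.0, 0.0, 0.0]
[ 0.47507245 -0.06563912  0.21436   ] [ 0.48039911 -0.02347425  0.14075   ]
```

```bash
python3 -m jog '[[[-0.013,-0.001,-0.009,0.040,0.040,0.126],[-0.012,0,-0.009,0.040,0.040,0.126],[-0.012,0.001,-0.010,0.040,0.040,0.126],[-0.011,0.002,-0.010,0.040,0.040,0.126],[-0.011,0.003,-0.011,0.040,0.040,0.126],[-0.010,0.004,-0.011,0.040,0.040,0.126],[-0.009,0.005,-0.012,0.040,0.040,0.126],[-0.008,0.005,-0.012,0.040,0.040,0.126],[-0.006,0.006,-0.013,0.040,0.040,0.126],[-0.005,0.006,-0.013,0.040,0.040,0.126],[-0.004,0.006,-0.014,0.040,0.040,0.126],[-0.003,0.006,-0.014,0.040,0.040,0.126]]]'
python3 - <<'E'
from h import *
print(get_state()["q"].round(2))
C=LED+RY*.0013+N*.005
P=pose(RY,-S,C+S*(.150+.06),0);plan(*P)
E
```

```text
clock: 10.48
tool_pos: [0.468, 0.0179, 0.3602]
eef_rot: [0.998, -0.067, -0.002, 0.0]
contact_force: [-0.1, 0.4, -0.0]
opening: 0.511
finger_force: 0.0
[-0.27  0.33  0.19  1.84 -0.07  0.97 -1.76]
n 4 dist 0.1682 turn deg [30.1  0.1 -0.5] lift dir z in tool [-0.004  0.001 -1.   ]
[0.005, 0.02, 0.036, 0.131, 0.0, -0.002],[0.005, 0.025, 0.033, 0.131, 0.0, -0.002],[0.005, 0.029, 0.03, 0.131, 0.0, -0.002],[0.004, 0.033, 0.026, 0.131, 0.0, -0.002]
```

```bash
python3 -m jog '[[[0.005,0.020,0.036,0.131,0,-0.002],[0.005,0.025,0.033,0.131,0,-0.002],[0.005,0.029,0.030,0.131,0,-0.002],[0.004,0.033,0.026,0.131,0,-0.002],[0,0,0,0,0,0],[0,0,0,0,0,0]]]'
python3 - <<'E'
from h import *
C=LED+RY*.0013+N*.005
w=cam("wrist");np.save("w7.npy",w,allow_pickle=True)
# handle (black) and knuckles by projection vs mask: predicted pixels
for n,d in dict(topL=(.150,-.06,.0),topR=(.150,.06,0),kup=(.133,.076,.005),hand=(.073,0,.041)).items(): print(n,proj(w,C+S*d[0]+RY*d[1]+N*d[2]).round(1))
# scan brightness across the top edge (along N) at door y=0..: 
for yy in(-.03,.03):
    q=[proj(w,C+S*.150+RY*yy+N*k) for k in np.arange(-.02,.021,.002)]
    print(yy,[int(w["im"][int(v[1]),int(v[0])].mean()) if 0<=v[1]<384 else -1 for v in q])
G=pose(RY,-S,C+S*(.150-.025),0);plan(*G,3)
E
```

```text
clock: 11.22
tool_pos: [0.4768, -0.0633, 0.2155]
eef_rot: [0.964, -0.058, 0.014, -0.259]
contact_force: [0.9, -0.0, 0.6]
opening: 0.511
finger_force: 0.0
topL [253.1 274.2]
topR [254.3 120.8]
kup [247.4  97.4]
hand [212.1 178.6]
-0.03 [116, 107, 112, 113, 109, 111, 171, 177, 179, 178, 184, 146, 103, 162, 190, 153, 52, 68, 107, 106, 112]
0.03 [49, 49, 48, 53, 104, 123, 167, 182, 183, 185, 157, 158, 168, 182, 183, 181, 131, 188, 179, 177, 179]
n 3 dist 0.0852 turn deg [0.  0.3 0.4] lift dir z in tool [-0.    -0.5   -0.866]
[-0.001, 0.001, 0.028, 0.0, 0.002, 0.003],[-0.001, 0.001, 0.028, 0.0, 0.002, 0.003],[-0.001, 0.001, 0.028, 0.0, 0.002, 0.003]
```

```bash
python3 -m jog '[[[-0.001,0.002,0.028,0,0.002,0.003],[0,0.001,0.028,0,0.002,0.003],[0,0.001,0.028,0,0.002,0.003],[0,0,0,0,0,0]]]'
python3 - <<'E'
from h import *
s=get_state();C=LED+RY*.0013+N*.005;d=s["tool_pos"]-C;print("S,RY,N",d@S,d@RY,d@N,"F",s["contact_force"])
print(np.degrees(R.from_matrix(pose(RY,-S,C,0)[0].T@R.from_quat(s["eef_rot"]).as_matrix()).as_rotvec()))
E
python3 -m jog '[[[0,0,0,0,0,0],[0,0,0,0,0,0],[0,0,0,0,0,0],[0,0,0,0,0,0],[0,0,0,0,0,0]]]' 0 50
```

```text
clock: 11.78
tool_pos: [0.4811, -0.0219, 0.1421]
eef_rot: [0.964, -0.059, 0.016, -0.259]
contact_force: [0.0, 0.6, 0.8]
opening: 0.511
finger_force: 0.0
S,RY,N 0.12532894759486046 0.000494607239448007 0.0021165030731405132 F [0.01939316 0.59540515 0.82451168]
[ 0.05468269 -0.04777555 -0.12531554]
clock: 12.4
tool_pos: [0.482, -0.0252, 0.1421]
eef_rot: [0.964, -0.062, 0.018, -0.258]
contact_force: [0.2, -2.3, 5.4]
opening: 0.111
finger_force: 49.9
```

Run:
```python
from h import *
s=get_state();Rt=R.from_quat(s["eef_rot"]).as_matrix();C=LED+RY*.0013+N*.005;d=s["tool_pos"]-C
print("S,RY,N",d@S,d@RY,d@N,"finger",s["finger_force"])
y0=d@RY; xT=-.075+d@S
# door yaw about S relative to the nominal
klow=np.array([.076-y0,-.005,xT+.062]);np.save("klow.npy",klow);print("klow in tool",klow)
PIN=np.array([.5330,-.2188])
u=np.array([np.cos(np.radians(-6)),np.sin(np.radians(-6)),0])
A=(Rt,s["tool_pos"]+S*.125+N*.01);plan(*A,3)
RU,_=pose(u,[0,0,-1],[0,0,0],0)
def at(off,z): return RU,np.array([PIN[0],PIN[1],z])+off-RU@klow
B=at(np.array([0,.07,0]),.175);plan(*B,5,src=A);print(B[1])
Cc=at(np.array([0,.07,0]),.076);plan(*Cc,2,src=B);print(Cc[1])
```

```text
S,RY,N 0.12688727456152427 0.0018466615742908229 -0.000668976884454088 finger 49.85644913103897
klow in tool [ 0.07415334 -0.005       0.11388727]
n 3 dist 0.1254 turn deg [0. 0. 0.] lift dir z in tool [ 0.002 -0.5   -0.866]
[0.0, -0.003, -0.042, 0.0, 0.0, 0.0],[0.0, -0.003, -0.042, 0.0, 0.0, 0.0],[0.0, -0.003, -0.042, 0.0, 0.0, 0.0]
n 5 dist 0.0771 turn deg [-30.   -0.5  -1.4] lift dir z in tool [ 0.002 -0.5   -0.866]
[-0.002, 0.009, -0.013, -0.105, -0.002, -0.005],[-0.002, 0.01, -0.012, -0.105, -0.002, -0.005],[-0.002, 0.011, -0.011, -0.105, -0.002, -0.005],[-0.002, 0.012, -0.009, -0.105, -0.002, -0.005],[-0.002, 0.013, -0.008, -0.105, -0.002, -0.005]
[ 0.45873024 -0.14602147  0.28888727]
n 2 dist 0.099 turn deg [0. 0. 0.] lift dir z in tool [ 0. -0. -1.]
[0.0, 0.0, 0.049, 0.0, 0.0, 0.0],[0.0, 0.0, 0.049, 0.0, 0.0, 0.0]
[ 0.45873024 -0.14602147  0.18988727]
```

```bash
python3 -m jog '[[[0,-0.003,-0.042,0,0,0],[0,-0.003,-0.042,0,0,0],[0,-0.003,-0.042,0,0,0],[-0.002,0.009,-0.013,-0.105,-0.002,-0.005],[-0.002,0.010,-0.012,-0.105,-0.002,-0.005],[-0.002,0.011,-0.011,-0.105,-0.002,-0.005],[-0.002,0.012,-0.009,-0.105,-0.002,-0.005],[-0.002,0.013,-0.008,-0.105,-0.002,-0.005],[0,0,0,0,0,0],[0,0,0,0,0,0]]]'
cat > pin.py <<'E'
from h import *
import sys
s=get_state();Rt=R.from_quat(s["eef_rot"]).as_matrix();k=np.load("klow.npy");PIN=np.array([.5330,-.2188])
print("rot",np.degrees(R.from_matrix(Rt).as_rotvec()),"tilt axes z:",Rt[2].round(4),"grip",s["finger_force"],s["opening"]*.0881)
kl=s["tool_pos"]+Rt@k;ku=s["tool_pos"]+Rt@(k-[0,0,.1]);print("klow",kl,"kup",ku,"F",s["contact_force"].round(1))
print("to pin, tool axes, low",(Rt.T@np.append(PIN-kl[:2],.038-kl[2])).round(4),"up",(Rt.T@np.append(PIN-ku[:2],.138-ku[2])).round(4))
E
python3 pin.py
python3 - <<'E'
from h import *
for n in("wrist","side","top"): w=cam(n);np.save(n[0]+"8.npy",w,allow_pickle=True)
E
```

```text
clock: 13.65
tool_pos: [0.4557, -0.1473, 0.2882]
eef_rot: [0.999, -0.052, -0.002, -0.0]
contact_force: [-0.5, 0.1, -2.4]
opening: 0.11
finger_force: 49.9
rot [-179.72987894    9.27605686    0.31081671] tilt axes z: [-3.5e-03 -4.0e-04 -1.0e+00] grip 49.855713061988354 0.009673822838856417
klow [ 0.52959888 -0.1499192   0.17404131] kup [ 0.52994108 -0.14999041  0.2740407 ] F [-0.5  0.1 -2.4]
to pin, tool axes, low [0.0109 0.0682 0.136 ] up [0.0106 0.0682 0.136 ]
```

```bash
python3 -m jog '[[[0.001,0.004,0.050,0,0,0],[0.003,0.028,0.048,0,0.002,0],[0,0,0,0,0.0015,0],[0,0,0,0,0,0]]]'
python3 pin.py
python3 - <<'E'
from h import *
w=cam("wrist");np.save("w9.npy",w,allow_pickle=True);v=cam("side");np.save("s9.npy",v,allow_pickle=True)
k=np.load("klow.npy");s=get_state();Rt=R.from_quat(s["eef_rot"]).as_matrix()
for n,d in dict(kuptop=.08,kupbot=.1,klowtop=-.02).items(): print(n,proj(w,s["tool_pos"]+Rt@(k-[0,0,abs(d)+ (.02 if n=="kuptop" else 0)*2 if d>0 else .02])))
for z in(.16,.138,.06):print("pin",z,proj(w,[.533,-.2188,z]),proj(v,[.533,-.2188,z]))
kl=s["tool_pos"]+Rt@k;print("side klow",proj(v,kl))
a=cv2.resize(w["im"][60:260,170:390],(484,440),interpolation=cv2.INTER_CUBIC)
g=proj(v,[.533,-.2188,.1]).astype(int);print(g)
b=cv2.resize(v["im"][g[1]-27:g[1]+28,g[0]-15:g[0]+23],(304,440),interpolation=cv2.INTER_CUBIC)
cv2.imwrite("pics/c9.png",np.hstack([a,b]))
E
```

```text
clock: 14.3
tool_pos: [0.457, -0.1801, 0.1911]
eef_rot: [0.999, -0.052, 0.001, 0.0]
contact_force: [0.2, -0.9, -2.2]
opening: 0.103
finger_force: 49.9
rot [ 1.79707785e+02 -9.34251312e+00  1.66304738e-01] tilt axes z: [ 1.9e-03  8.0e-04 -1.0e+00] grip 49.85501702874899 0.009077066185128721
klow [ 0.5314493  -0.18296066  0.07736406] kup [ 0.5312692  -0.18286487  0.17736385] F [ 0.2 -0.9 -2.2]
to pin, tool axes, low [0.0052 0.0355 0.0394] up [0.0054 0.0355 0.0394]
kuptop [237.67024309  90.11666302]
kupbot [239.36440893  92.59380266]
klowtop [243.26955891  98.30375242]
pin 0.16 [303.05292505  86.0777876 ] [277.44104896 149.93535749]
pin 0.138 [297.12813945  88.85925568] [277.35881634 154.69469472]
pin 0.06 [283.81635053  95.10864908] [277.07623491 171.04952407]
side klow [275.64606795 171.53811578]
[277 162]
```

View pics/c9.png

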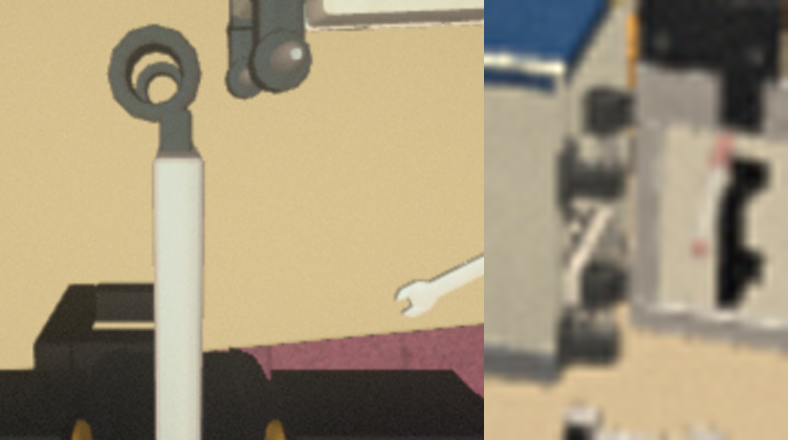

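The left half shows the upper knuckle ring centred at (154,71), with the lower one seen through its bore at (160,89). The upper collar is at (281,62) with its tip at about (294,56), and the lower collar is at (243,79). Pins match prediction. The knuckles sit about 1.3 mm nearer in tool x, with a slight ~1° tilt. I'll correct for that and move over the pins.

```bash
python3 -m jog '[[[0.003,0.017,0,-0.005,0,0],[0.0036,0.0177,0,-0.005,0,0],[0,0,0,0,0,0],[0,0,0,0,0,0]]]'
python3 - <<'E'
import numpy as np
np.save("klow.npy",np.array([.0729,-.0050,.1139]))
E
python3 pin.py
python3 - <<'E'
from h import *
w=cam("wrist");np.save("w10.npy",w,allow_pickle=True)
g=cv2.cvtColor(w["im"],cv2.COLOR_BGR2GRAY)
print(proj(w,[.533,-.2188,.16]))
c=cv2.HoughCircles(cv2.resize(g[60:130,205:290],None,fx=4,fy=4,interpolation=cv2.INTER_CUBIC),cv2.HOUGH_GRADIENT,1,20,param1=80,param2=25,minRadius=35,maxRadius=95)
print(None if c is None else [(205+x/4-.4,60+y/4-.4,r/4) for x,y,r in c[0][:6]])
for r in g[72:114:2,222:262:2]: print(" ".join(f"{v:3d}" for v in r))
E
```

```text
clock: 14.9
tool_pos: [0.4595, -0.2151, 0.1909]
eef_rot: [0.999, -0.052, 0.0, 0.005]
contact_force: [-0.1, -0.2, -4.0]
opening: 0.104
finger_force: 49.9
rot [ 1.79133193e+02 -9.25054436e+00  5.37182109e-02] tilt axes z: [ 0.0012  0.0109 -0.9999] grip 49.85427896026522 0.009201057330147467
klow [ 0.53257523 -0.21886495  0.07706528] kup [ 0.53257195 -0.21776708  0.17705925] F [-0.1 -0.2 -4. ]
to pin, tool axes, low [ 0.0004 -0.0005  0.0391] up [0.0005 0.0006 0.0391]
[243.08346056  97.15370601]
None
182 182 182 178 174 162  85  87  91  91  89  85  84  92  90  93  89 140 138 140
182 180 179 128  94  89  94  94  95  93  98  93  92  95  81  87  77  95  93 107
183 180 145  95  94  94  92  91  94  97  92  93  97  95  93  82  75  93  95  87
182 148  94  96  95  95  93  93  91  90  93  92  94  96  94  90  76  77  77  90
169 101  96  93  90  91  80  71  56  56  64  80  90  96  96  93  91  73  65 167
 98  94  96  94  89  66  59  57  54  57  59  57  60  81  94  95  94  90 111 180
 94  92  94  92  63  56  61  67  74  79  80  74  64  60  82  96  93  94  89 173
 93  92  91  72  60  62  80  87  93  9
[... 381 characters left out ...]
 108  94  95 106 123 159 191 185 106  95  78  98  96  89  91
 96  97  94  64 116  94  96  96  98 116 119 133 110  98  92  86  97  95  89 141
 96  96  95  74  69  88  96  97  95 104 111 106  99  93  87  92  94  95  91 166
 97 100  96  91  72  85  90  95  94  94 100  96  94  90  87  95  94  92  92 175
 99  95  97  98  95  72  83  93  96  93  98  94  92  84  93  94  94  92 108 181
174  99  99  96  95  95  86  76  84  96  86  83  86  97  98  90  91  95 171 184
185 172  99  96  97  96  95  94  95  94  97  96  98  96  93  90  82 168 183 183
183 185 172  99  95  95  95  98  96  98  97  94  95  94  91  88  91 131 182 183
182 181 183 175 107  95  94  93  94  96  94  99  97  97  95  93  94  93 176 183
```

Run:
```python
from h import *
w=np.load("w10.npy",allow_pickle=True).item();s=get_state();Rt=R.from_quat(s["eef_rot"]).as_matrix()
zt=.17706+.02
k=onz(w,(240.4,93.3),zt);t=onz(w,(243.5,96.5),.16);c=onz(w,(245,95),.16);print(k,t,c)
kk=k+Rt[:,2]*(zt-.16);print("knuckle axis at tip height",kk,"move in tool:",Rt.T@(t-kk))
```

```text
[ 0.53317844 -0.21813079  0.19706   ] [ 0.5333372  -0.21908128  0.16      ] [ 0.53407725 -0.22004079  0.16      ]
knuckle axis at tip height [ 0.533175   -0.21853009  0.16000215] move in tool: [2.17715062e-04 5.31665882e-04 8.07491182e-06]
```

```bash
python3 -m jog '[[[0.0002,0.0002,0.010,0,0,0],[0,0,0.008,0,0,0],[0,0,0.005,0,0,0],[0,0,0,0,0,0]]]';python3 pin.py
```

```text
clock: 15.45
tool_pos: [0.4595, -0.2155, 0.1674]
eef_rot: [0.999, -0.051, -0.0, 0.006]
contact_force: [0.3, -0.2, -3.2]
opening: 0.11
finger_force: 49.9
rot [ 1.79129084e+02 -9.21297408e+00 -3.06366100e-02] tilt axes z: [ 2.000e-04  1.110e-02 -9.999e-01] grip 49.85474833287299 0.009664684698770206
klow [ 0.53247392 -0.21924278  0.05342034] kup [ 0.53256489 -0.21813922  0.15341421] F [ 0.3 -0.2 -3.2]
to pin, tool axes, low [ 0.0005 -0.0007  0.0154] up [0.0005 0.0004 0.0154]
```

Both pin tips are 6.5 mm inside the bores with no contact force, so I'll keep lowering.

```bash
python3 -m jog '[[[0.0002,-0.0001,0.004,0,0,0],[0.0002,-0.0001,0.004,0,0,0],[0,0,0.003,0,0,0],[0,0,0,0,0,0]]]';python3 pin.py
```

```text
clock: 15.95
tool_pos: [0.4602, -0.2156, 0.1567]
eef_rot: [0.999, -0.051, 0.0, 0.006]
contact_force: [0.4, 0.4, -2.9]
opening: 0.11
finger_force: 49.9
rot [ 1.79114129e+02 -9.22151172e+00  4.39007802e-02] tilt axes z: [ 0.0011  0.0113 -0.9999] grip 49.854916809126735 0.009733764813817871
klow [ 0.53320945 -0.21939877  0.04286838] kup [ 0.53321877 -0.21826568  0.14286196] F [ 0.4  0.4 -2.9]
to pin, tool axes, low [-0.0003 -0.0006  0.0049] up [-0.0002  0.0005  0.0049]
```

```bash
python3 -m jog '[[[0,0,0.002,0,0,0],[0,0,0.002,0,0,0],[0,0,0,0,0,0]]]';python3 pin.py
```

```text
clock: 16.32
tool_pos: [0.4602, -0.2156, 0.1528]
eef_rot: [0.999, -0.051, 0.0, 0.006]
contact_force: [-0.5, 0.0, -2.3]
opening: 0.108
finger_force: 49.9
rot [ 1.79112032e+02 -9.21157200e+00  5.36122299e-02] tilt axes z: [ 0.0012  0.0113 -0.9999] grip 49.85478694550693 0.009536563152433265
klow [ 0.53324627 -0.21943663  0.03894871] kup [ 0.53324495 -0.21829844  0.13894223] F [-0.5  0.  -2.3]
to pin, tool axes, low [-0.0003 -0.0006  0.0009] up [-0.0002  0.0005  0.0009]
```

```bash
python3 -m jog '[[[0,0,0.001,0,0,0],[0,0,0.001,0,0,0],[0,0,0,0,0,0]]]'|sed -n '2p;4p'; python3 -m jog '[[[0,0,0.001,0,0,0],[0,0,0,0,0,0]]]'|sed -n '2p;4p'
```

```text
tool_pos: [0.4602, -0.2159, 0.1516]
contact_force: [-1.7, 0.4, 4.2]
tool_pos: [0.46, -0.216, 0.1512]
contact_force: [-4.5, 1.6, 12.1]
```

Contact builds at the expected height (about 14 N), so the door is seated. I'll release and rise clear.

```bash
python3 -m jog '[[[0,0,-0.0005,0,0,0],[0,0,0,0,0,0],[0,0,0,0,0,0],[0,0,0,0,0,0]]]' 0.035; python3 -m jog '[[[0,0,-0.010,0,0,0],[0,0,-0.02,0,0,0],[0,0,-0.04,0,0,0],[0,0,-0.05,0,0,0],[0,0,-0.03,0,0,0],[0,0,0,0,0,0],[0,0,0,0,0,0]]]'
python3 - <<'E'
from h import *
w=cam("wrist");v=cam("side");np.save("w11.npy",w,allow_pickle=True)
g=cv2.cvtColor(w["im"],cv2.COLOR_BGR2GRAY)
# knuckle ring centre: upper knuckle top expected at z .158, pin tip .16 ; door centre line
p=proj(w,[.533,-.2188,.159]);print("pin tip px",p)
x0,y0=int(p[0])-20,int(p[1])-20
for r in g[y0:y0+40:2,x0:x0+40:2]: print(" ".join(f"{q:3d}" for q in r))
a=cv2.resize(w["im"],(512,384));gs=proj(v,[.5,-.22,.1]).astype(int)
b=cv2.resize(v["im"][gs[1]-32:gs[1]+32,gs[0]-24:gs[0]+24],(288,384),interpolation=cv2.INTER_CUBIC)
cv2.imwrite("pics/end.png",np.hstack([a,b]))
E
```

```text
clock: 17.45
tool_pos: [0.4604, -0.2157, 0.1503]
eef_rot: [0.999, -0.051, 0.0, 0.006]
contact_force: [1.0, -0.0, 0.4]
opening: 0.401
finger_force: 0.0
clock: 18.32
tool_pos: [0.4597, -0.2136, 0.2999]
eef_rot: [0.999, -0.051, -0.0, 0.005]
contact_force: [0.6, 0.2, -0.3]
opening: 0.397
finger_force: 0.0
pin tip px [246.36455587 102.15770304]
195 197 196 197 192 193 194 117 104 102 102 104 106  98  84  88 100 131 158 157
195 197 194 197 197 197 196 126 107 103 102 104 105  97  99 105 116 137 135 130
194 197 194 195 194 197 195 125 108 104 105 105 104  98  93  96 111 117 129 128
194 194 195 197 195 194 197 125 108 107 102 104 104  98  89  97 187 195 193 196
199 195 197 196 195 196 197 135 111 105 100 104 105  99 179 191 196 193 196 196
197 196 193 197 196 194 196 133 106 102 103 102 103 101 183 195 195 195 196 195
198 196 196 196 197 197 198 142  98 103 103 101  97  90 180 196 198 198 194 196
199 195 197 194 197 196 185 110 104  97 101 101 102 101 133 196 195 195 197 194
197 196 197 195 197 192 116 103  94 107 129 122  96 100 106 187 196 197 194 199
198 196 196 198 195 186 109  95  98 131 185 181 108  93 100 153 195 198 198 196
198 195 196 197 195 159 105  86 102 123 166 164 104  88 101 121 196 195 197 197
195 196 197 197 199 149 104  82  99 110 116 107 100  85 101 110 196 196 196 196
197 198 198 196 200 186 105  96  97 103 106 103 102  90 105 139 194 197 198 197
196 198 196 198 197 196 116 103  82 100 102  99  87 103  97 181 198 197 198 197
197 195 196 193 197 197 166 107 105  99  86  94 105  99 132 196 194 196 197 196
196 197 196 199 198 194 197 147 104 103 105 105 103 104 112 198 198 196 197 198
198 197 198 198 197 200 198 195 194 167 136 101 103 103 108 198 195 197 197 198
199 198 196 195 198 192 197 197 198 197 177 105 100 102 110 193 198 197 197 198
197 198 196 198 198 197 197 198 196 199 177 103 107 105 101 189 198 197 196 198
198 198 200 198 198 197 197 199 197 199 179 109 110 108 101 147 198 199 197 198
```

```bash
python3 -m jog '[[[0,0,-0.03,0,0,0],[0,0,0,0,0,0],[0,0,0,0,0,0],[0,0,0,0,0,0]]]' | head -2
python3 - <<'E'
from h import *
w0=np.load("w11.npy",allow_pickle=True).item();w=cam("wrist")
for c in(w0,w):
    p=proj(c,[.533,-.2188,.158]);g=cv2.cvtColor(c["im"],cv2.COLOR_BGR2GRAY)
    # frame's top edge: bright strip across the door, at two stations
    for x in(.50,.44): 
        q=proj(c,[x,-.2188+(.533-x)*.105,.175]).astype(int);r=g[q[1],q[0]-30:q[0]+31].astype(int);print(q,[int(v) for v in r[::2]])
print(finish_job())
E
```

```text
clock: 18.92
tool_pos: [0.4596, -0.2133, 0.3293]
[246 138] [198, 199, 197, 198, 197, 198, 197, 197, 199, 198, 195, 196, 198, 198, 196, 182, 221, 220, 221, 216, 188, 190, 200, 200, 198, 197, 198, 197, 198, 197, 199]
[246 201] [111, 106, 103, 102, 101, 100, 99, 98, 97, 97, 100, 100, 100, 101, 100, 108, 211, 213, 216, 211, 145, 119, 119, 118, 114, 111, 113, 112, 116, 111, 116]
[246 136] [200, 200, 200, 201, 199, 199, 201, 200, 197, 197, 199, 200, 198, 199, 200, 198, 217, 220, 222, 215, 184, 201, 197, 199, 199, 200, 198, 197, 200, 200, 200]
[246 192] [197, 199, 198, 198, 198, 197, 195, 196, 193, 191, 188, 181, 179, 173, 162, 141, 206, 213, 217, 211, 137, 118, 119, 119, 121, 115, 113, 120, 116, 116, 100]
the job is handed in; nothing more can be done
None
```

I stood the door on the rest, re-gripped it by the top rail, lowered both knuckles onto the pins until it seated (about 14 N contact at the expected height), let it go about a quarter open with the gripper clear, and handed the job in at 18.9 s; the result was not reported back.

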